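# Clear the copy board

## Robot

A 7-joint arm with a two-finger parallel gripper is mounted at the origin on the work surface. World frame = base frame: x ahead of the robot, y to its left, z up, the work surface at z = 0. Lengths are in m, angles in rad, forces in N, time in s.
With the tool pointing down it reaches from about 0.425 to 1.025 m from the base axis. Payload 9.4 kg.
Tool frame: the origin (TCP) lies at the very end of the fingers, on their centre line; the grasp point (between the pads) lies 19 mm behind it; z points along the fingers, y is the line along which they close (so a half turn about z gives the same grasp; the last joint's range is limited). The gripper opens to 93 mm and grips with 3 to 60 N. Pads are 15 mm wide; open, the fingers measure 128 mm over their backs; the gripper's body (75 mm by 188 mm) begins 65 mm behind the grasp point.
Start: joints at [-1.25, 0.599, -0.003, 1.599, 0.002, 0.943, -0.08], TCP at [0.281, 0.668, 0.219] pointing down, gripper open.
Joint ranges: [-2.57, 2.57], [-0.35, 1.97], [-1.29, 1.29], [0.11, 2.56], [-1.05, 4.19], [0.11, 1.86], [-2.63, 2.63]. Speed limits (rad/s): [2.22, 2.22, 3.01, 3.01, 3.14, 3.14, 3.14].

## Interface

Orientations are given as a 3x3 rotation matrix whose columns are the frame's x, y, z axes.
In Python, from workcell import * gives the robot as it stands. The module is installed in compiled form; this text tells all that it offers.
- The arm moves only by the tool drive_tool, never from a script. Its argument "moves" is a list of rows, each a list of 3 entries, a list of its own where there are three numbers: the shift along the tool's x, y, z in cm, then the turn about the tool's z in rad, then the opening, from 0 (shut) to 1 (fully open). A call has 1 to 20 rows; each row shifts and turns the commanded pose from where the row before left it, along the tool's axes as they then stand; what a row does not reach is not made up. A row lasts 1/8 s, in which the tool goes at most 62.5 mm and 10.7 degrees, less where a joint would pass 70% of its speed; a pose out of reach is approached as far as the arm can. A call is refused whole if a number of a shift passes 6.25 or a number of a turn 0.188, either way. A call with a gripper value outside its range is refused whole. The fingers move at their own pace and stop on an object; "squeeze" is the grip in N (left out, the last holds). Time passes only in rows, so rows that do not move let the fingers close. It gives the time, the measured TCP pose, the force, the opening and the grip force at its end, in the units of the state.
- get_obs(): the state, without advancing time (a new reading comes with each control period).
- read_camera(name): name is "side" or "top" or "wrist"; returns a dict with "img" (420x560x3 uint8, red, green, blue), "z_map" (420x560 float32, m along the optical axis (not along the pixel's ray), 0 where there is no reading), "vertical_fov" (degrees; the focal length in pixels is half the picture's height over the tangent of half this angle, whatever the lens; pixels are square), "cx", "cy" (the principal point, pixels), "R" (3x3) and "t" (3): a world point X has camera coordinates R X + t. Camera axes: x right, y down, z forward; pixel columns grow to the right and rows downward; lengths in m; the calibration is good to about 2 mm. A picture is of the moment at which its call begins.
- job_done(): hands the job in; it is judged then, once.
The state is a dict: "t": time; "qpos": joint angles; "dq": joint speeds; "tau": joint torques, N m; "ee_pos": TCP position; "orientation": TCP orientation; "wrist_force": force on the tool from outside, world axes, zero at the start; "moment": the same for the moment, N m; "grip_width": finger opening in m; "gripper_force": force on a finger pad.
Only numpy, scipy, OpenCV 4.12 (cv2) and the standard library are available. Lean on these libraries where they do the work, as an engineer would, in place of code of your own. Each camera call takes 0.05 s, during which the arm holds its last target. There are 200 camera calls.

## Task

The sheet on the copy board is about to be photographed: with closed fingers, sweep the four small round steel weights sideways off the board so that all of them drop into the catch tray docked at its side. Only push them along the board, do not pick any up, and leave the loupe, the jar and the brush where they are.

Things in the scene. Friction and masses are not known exactly. Their poses are not given: they have to be found in the camera images.
- board: The copy board: a flat fixed black slab, 270 mm along its x, 320 mm along its y, 24 mm high, a sheet with a brown picture lying flush on top. Origin at the centre of its underside on the table; its flat top is at z = 24 mm. Its x axis points away from the robot, its y axis to the robot's left.
- tray: The catch tray: an open fixed aluminium tray, 270 mm along its x, 100 mm along its y, 22 mm high, walls 4 mm. Origin at the centre of its underside. It stands parallel to the board, touching the board's +y or -y edge (its centre 210 mm from the board's centre along the board's y); its rim is 2 mm below the board's top, so a weight pushed over that edge drops in.
- lightbox: The light control box: a closed fixed grey box of the tray's size (270 x 100 x 22 mm) at the board's other side, with three black knobs of 28 mm diameter and a white switch on top, up to 36 mm above the table. Origin at the centre of its underside. Nothing goes there.
- weight0_center (a point): Centre of a loose round steel weight, a flat disc of 26 mm diameter and 10 mm height, about 40 g, lying flat on the board's top (centre 5 mm above it). All four are alike. They slide and do not stick.
- weight1_center (a point): Centre of a loose round steel weight, a flat disc of 26 mm diameter and 10 mm height, about 40 g, lying flat on the board's top (centre 5 mm above it). All four are alike. They slide and do not stick.
- weight2_center (a point): Centre of a loose round steel weight, a flat disc of 26 mm diameter and 10 mm height, about 40 g, lying flat on the board's top (centre 5 mm above it). All four are alike. They slide and do not stick.
- weight3_center (a point): Centre of a loose round steel weight, a flat disc of 26 mm diameter and 10 mm height, about 40 g, lying flat on the board's top (centre 5 mm above it). All four are alike. They slide and do not stick.
- loupe: A loose black magnifying loupe standing upright near the middle of the board: 34 mm diameter, 48 mm high, about 90 g. Origin at the centre of its underside. Leave it.
- jar: A loose closed paint jar, 56 mm diameter, 65 mm high, standing on the table beyond the board. Origin at the centre of its underside. Leave it.
- brush: A loose paint brush, 180 mm long, lying on the table beyond the board, its x axis along its length. Origin on its underside near the middle. Leave it.
There are look-alikes about, which are no part of the job. Leave any turquoise or yellow look-alike of the part that bears weight1_center alone. Leave any yellow look-alike of the part that bears weight2_center alone.

How it is judged:
By the outcome, as a careful person would: the job done as asked, in the order asked, and still so for the second after the job is handed in, with the robot touching nothing.
It also fails if it takes over 62 s, if anything falls off the work surface, if the arm or the gripper's body presses on something with over 40 N, if the wrist force passes 120 N, or if a joint passes its speed limit or range.

## Working session

There is one attempt and no reset: what is moved stays moved. The work goes in short steps, Python scripts to look and compute and a tool call to move; the robot and the scene stay as the last step left them, time stands still between calls to the robot, and variables do not carry over. Pictures are saved under pics/ and viewed, at most 10 in all, crops included, and the job is handed in when it is done.

Besides the shell and the picture viewer there is one more tool, called after "Call:" as name(argument=value, ...) on one line, values as JSON. drive_tool: Moves the arm, as the interface text tells. Its arguments: {"type":"object","properties":{"moves":{"type":"array","items":{"type":"array"}},"squeeze":{"type":"number"}},"required":["moves"]}

```bash
mkdir -p pics
cat > h.py <<'E'
from workcell import *
import numpy as np, cv2
def cam(n):
    c=read_camera(n); c['f']=210/np.tan(np.radians(c['vertical_fov']/2)); return c
def ray(c,u,v,z):
    d=c['R'].T@np.array([(u-c['cx'])/c['f'],(v-c['cy'])/c['f'],1]); o=-c['R'].T@c['t']
    return o+d*(z-o[2])/d[2]
def cloud(c):
    v,u=np.mgrid[:420,:560]; Z=c['z_map']
    P=np.stack([(u-c['cx'])/c['f']*Z,(v-c['cy'])/c['f']*Z,Z],-1)-c['t']
    return P@c['R']
E
python3 - <<'E'
from h import *
a=cam('top');b=cam('side')
for n,c in(('top',a),('side',b)):
    cv2.imwrite(f'pics/{n}1.png',c['img'][:,:,::-1]); print(n,c['f'],c['cx'],c['cy'],(-c['R'].T@c['t']).round(3),c['R'].round(3).tolist())
o=get_obs();print(o['t'],o['ee_pos'],o['orientation'].round(3) if hasattr(o['orientation'],'round') else o['orientation'])
E
```

```text
top 444.3848082586975 277.9895517747593 209.10155376642825 [0.501 0.008 0.817] [[-0.021, -1.0, -0.002], [-0.995, 0.021, -0.101], [0.101, -0.001, -0.995]]
side 435.6918206277138 288.57204366420467 212.9174587073899 [0.421 0.639 0.644] [[-0.976, -0.217, 0.004], [-0.15, 0.661, -0.735], [0.157, -0.718, -0.678]]
0.1 [0.28071302 0.66802031 0.21787085] [[-0.922  0.387 -0.   ]
 [ 0.387  0.922 -0.001]
 [-0.    -0.001 -1.   ]]
```

View pics/top1.png

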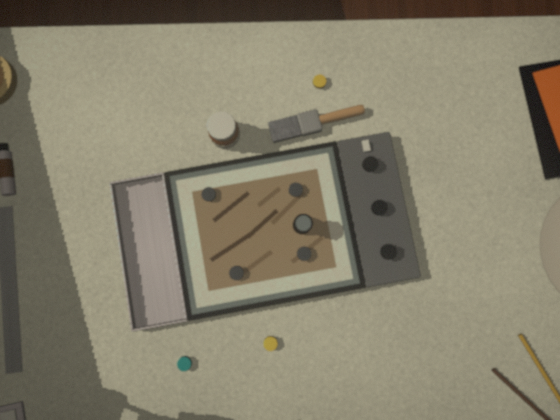

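View pics/side1.png

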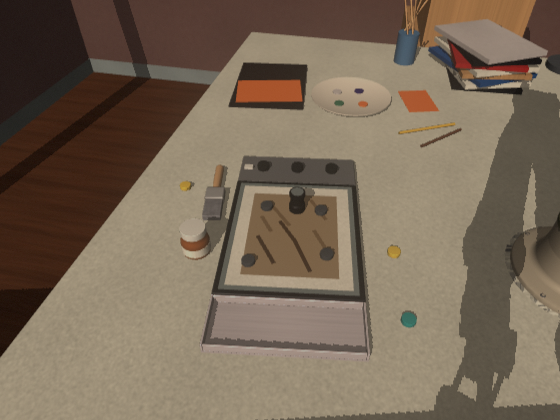

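The top view shows four grey weights on the board at about (209,194), (296,190), (305,254) and (237,272). The loupe is at (303,223), the tray on the left (+y) and the lightbox on the right. The side view agrees. Things that could be mistaken for weights: yellow discs (320,81) and (271,344), the teal disc (185,364), knobs (371,164), (380,208) and (389,252), and the loupe. I choose the four grey discs on the board.

Run:
```python
from h import *
c=cam('top');im=c['img'];P=cloud(c)
s=cam('side');Q=cloud(s)
cv2.imwrite('pics/crop1.png',cv2.resize(im[120:340,100:440][:,:,::-1],None,fx=2.3,fy=2.3,interpolation=cv2.INTER_CUBIC))
hsv=cv2.cvtColor(im,cv2.COLOR_RGB2HSV)
for n,k,PP,pts in(('top',c,P,[(209,194),(296,190),(305,254),(237,272)]),('side',s,Q,[(248,260),(267,206),(321,210),(327,254)])):
  g=(PP[...,2]>.0295)&(PP[...,2]<.040)
  m,l,st,ce=cv2.connectedComponentsWithStats(g.astype(np.uint8))
  for i in range(1,m):
    if 40<st[i,4]<900:
      w=PP[l==i]; print(n,ce[i].round(1),st[i,2:],ray(k,*ce[i],.034).round(4),'zmed',np.median(w[:,2]).round(4))
# loupe/jar
for n,PP,lo in(('top',P,.06),('side',Q,.06)):
  g=(PP[...,2]>lo)&(PP[...,2]<.085)&(PP[...,0]>.45)&(abs(PP[...,1])<.3)
  m,l,st,ce=cv2.connectedComponentsWithStats(g.astype(np.uint8))
  for i in range(1,m):
    if st[i,4]>60: w=PP[l==i];print(n,'tall',ce[i].round(0),st[i,2:],((w.min(0)+w.max(0))/2).round(4),np.median(w[:,2]).round(3))
for name,uv,z in(('board corners (top image)',[(165,174),(335,144),(362,286),(189,319)],.024),('tray',[(113,183),(134,329)],.022),('lb',[(388,133),(421,278)],.022)):
  print(name,[ray(c,*p,z).round(3)[:2].tolist() for p in uv])
```

```text
top [225.8 138.8] [ 31  23 127] [0.7097 0.0991 0.034 ] zmed 0.036
top [369.7 163.7] [ 16  16 193] [ 0.6586 -0.1579  0.034 ] zmed 0.0358
top [294.7 189.5] [ 14  14 162] [ 0.6148 -0.0226  0.034 ] zmed 0.034
top [207.5 194.1] [ 14  15 161] [0.6099 0.1326 0.034 ] zmed 0.0339
top [378.7 207.3] [ 16  16 197] [ 0.5798 -0.1706  0.034 ] zmed 0.0359
top [388.1 251.7] [ 17  16 202] [ 0.5011 -0.1837  0.034 ] zmed 0.036
top [303.2 253.5] [ 15  14 166] [ 0.5011 -0.0346  0.034 ] zmed 0.034
top [235.4 272.8] [ 15  15 169] [0.4702 0.0845 0.034 ] zmed 0.0341
side [440.4  20.9] [35  6 91] [ 0.2193 -1.238   0.034 ] zmed 0.0353
side [512.8  25.4] [27  5 72] [-0.0542 -1.2508  0.034 ] zmed 0.0364
side [443.3  59.8] [ 30  25 101] [ 0.2222 -0.8591  0.034 ] zmed 0.0348
side [404.2  54.1] [21  7 65] [ 0.351  -0.8772  0.034 ] zmed 0.0348
side [490.9  81.8] [ 62   9 187] [ 0.0849 -0.7256  0.034 ] zmed 0.0332
side [262.9 164.1] [11  9 86] [ 0.6583 -0.1585  0.034 ] zmed 0.0358
side [296.8 165.3] [12 10 91] [ 0.5795 -0.1717  0.034 ] zmed 0.0358
side [331.  166.7] [11  9 84] [ 0.5006 -0.1842  0.034 ] zmed 0.0359
sid
[... 204 characters left out ...]
e [195.5 243.9] [ 29  20 164] [0.7174 0.118  0.034 ] zmed 0.0356
side [546.6 263.6] [ 23  43 199] [0.0701 0.0223 0.034 ] zmed 0.0346
side [326.2 252.6] [ 14  12 129] [0.4698 0.085  0.034 ] zmed 0.0337
side [247.6 259. ] [ 14  12 128] [0.6093 0.1329 0.034 ] zmed 0.0336
top tall [220. 125.] [ 28  28 631] [0.7254 0.1045 0.0644] 0.065
top tall [302. 223.] [ 20  20 298] [ 0.5517 -0.0328  0.0708] 0.072
side tall [297. 193.] [ 16  15 187] [ 0.5516 -0.0337  0.0678] 0.072
side tall [192. 227.] [ 27  20 419] [0.7259 0.1035 0.064 ] 0.065
board corners (top image) [[0.65, 0.211], [0.698, -0.098], [0.442, -0.137], [0.391, 0.168]]
tray [[0.635, 0.306], [0.376, 0.264]]
lb [[0.717, -0.196], [0.454, -0.243]]
```

View pics/crop1.png

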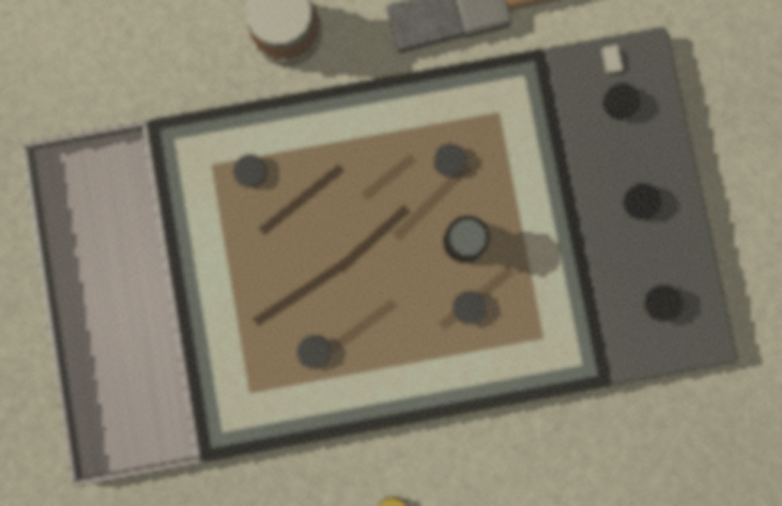

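The crop confirms four grey discs beside the loupe. Both views agree within 1 mm, tops at z = 0.034. The board yaw is about 9.3° and the tray is on +y. I will push the tray-side pair first, each splayed slightly outward, and then the other two.

Call:
drive_tool(moves=[[[0,0,0],0.168,0],[[0,0,0],0.168,0],[[0,0,0],0.168,0],[[0,0,0],0.168,0],[[0,0,0],0.168,0],[[-4.6,0,0.5],0,0],[[-4.6,0,0.5],0,0],[[-4.6,0,0.5],0,0],[[-4.6,0,0.5],0,0],[[-4.6,0,0.5],0,0],[[-4.6,0,0.5],0,0],[[-4.6,0,0.5],0,0],[[-4.6,0,1],0,0],[[-4.6,0,1],0,0],[[-4.6,-0.2,1],0,0],[[-4.6,-0.2,1],0,0],[[-4.6,-0.2,1],0,0],[[-4.6,-0.2,1],0,0],[[-4.6,-0.2,1],0,0],[[0,0,0],0,0]])

```text
t: 2.7
ee_pos: [0.4824, 0.0527, 0.1132]
orientation: [[-0.321, 0.947, -0.0], [0.947, 0.321, -0.001], [-0.001, -0.001, -1.0]]
wrist_force: [0.1, 0.5, 0.2]
grip_width: 0.0004
gripper_force: 0.0
```

```bash
cat > g.py <<'E'
from h import *
import sys
# args: target x y z heading_deg -> shift in tool frame
o=get_obs();p=np.array(o['ee_pos']);R=np.array(o['orientation'])
print(o['t'],p.round(4),'xhead',np.degrees(np.arctan2(R[1,0],R[0,0])).round(2),'w',o['grip_width'],o['qpos'][6])
a=[float(v) for v in sys.argv[1:]]
if a: print('shift cm',(R.T@(np.array(a[:3])-p)*100).round(2))
E
python3 g.py 0.481 0.0536 0.027
```

```text
2.7 [0.4824 0.0527 0.1132] xhead 108.72 w 0.00044471135951714704 0.25737041702145375
shift cm [ 0.14 -0.1   8.62]
```

Call:
drive_tool(moves=[[[0,0,2.5],0,0],[[0,0,2.5],0,0],[[0,0,1.8],0,0],[[0,0,1],0,0],[[0,0,0.5],0,0],[[0,0,0.3],0,0],[[0,0,0],0,0],[[0,0,0],0,0]])

```text
t: 3.7
ee_pos: [0.4821, 0.0565, 0.028]
orientation: [[-0.327, 0.945, 0.001], [0.945, 0.327, 0.0], [-0.0, 0.001, -1.0]]
wrist_force: [-1.0, 0.2, 0.0]
grip_width: 0.0005
gripper_force: 0.0
```

Run:
```python
from h import *
a=cam('side');b=cam('top')
cv2.imwrite('pics/p1.png',np.hstack([cv2.resize(a['img'][150:350,190:390],(400,400)),cv2.resize(b['img'][120:340,110:330],(400,400))])[:,:,::-1])
```

```text
(no output)
```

View pics/p1.png

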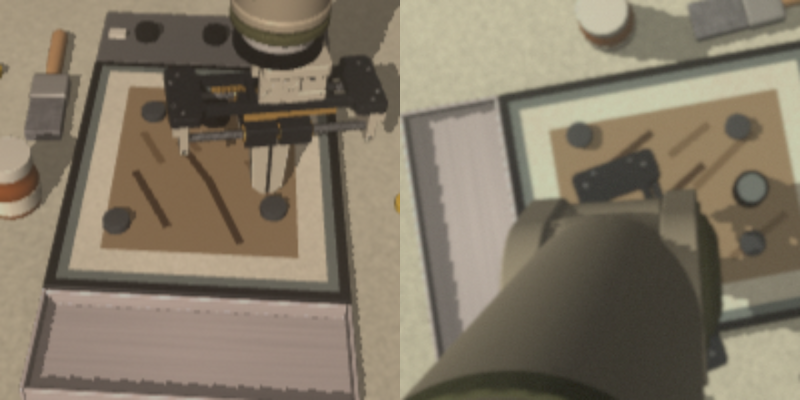

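The closed fingers stand just behind weight D (left panel ~(273,207)) and touch nothing else, so I push.

Call:
drive_tool(moves=[[[0.6,0,0],0,0],[[1,0,0],0,0],[[1,0,0],0,0],[[1,0,0],0,0],[[1,0,0],0,0],[[1,0,0],0,0],[[1,0,0],0,0],[[1,0,0],0,0],[[1,0,0],0,0],[[1,0,0],0,0],[[1,0,0],0,0],[[1,0,0],0,0],[[1,0,0],0,0],[[1,0,0],0,0],[[0.9,0,0],0,0],[[0.8,0,0],0,0],[[0,0,0],0,0],[[0,0,0],0,0]])

```text
t: 6.05
ee_pos: [0.432, 0.2009, 0.0276]
orientation: [[-0.327, 0.945, 0.0], [0.945, 0.327, -0.0], [-0.0, -0.0, -1.0]]
wrist_force: [0.8, 0.7, -0.1]
grip_width: 0.0004
gripper_force: 0.0
```

Run:
```python
from h import *
a=cam('side');b=cam('top')
cv2.imwrite('pics/p2.png',np.hstack([cv2.resize(a['img'][170:370,190:390],(400,400)),cv2.resize(b['img'][120:340,110:330],(400,400))])[:,:,::-1])
```

```text
(no output)
```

View pics/p2.png

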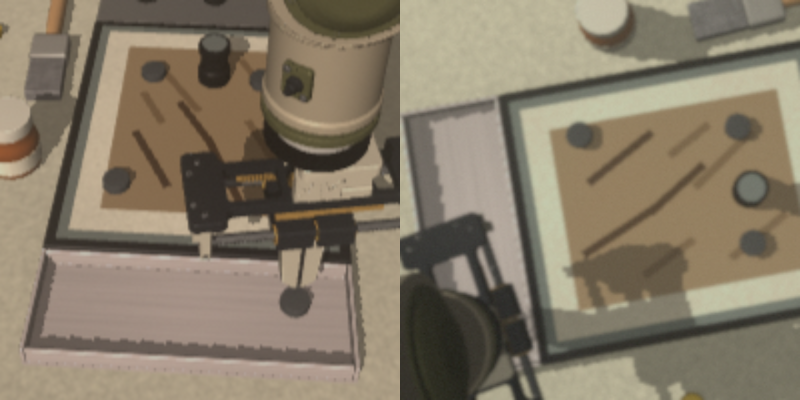

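Weight D lies in the tray (left panel ~(295,302)). Next is weight B.

Call:
drive_tool(moves=[[[0,0,-2],0,0],[[0,0,-3],0,0],[[0,0,-3],0,0],[[0,0,0],0.169,0],[[0,0,0],0.169,0],[[-2,3.5,0],0,0],[[-2,3.5,0],0,0],[[-2,3.6,0],0,0],[[-2,3.6,0],0,0],[[-2,3.6,0],0,0],[[0,0,0],0,0],[[0,0,2],0,0],[[0,0,2],0,0],[[0,0,0],0,0],[[0,0,0],0,0]])

```text
t: 8.02
ee_pos: [0.6092, 0.1004, 0.0682]
orientation: [[0.005, 1.0, -0.0], [1.0, -0.005, 0.0], [0.0, -0.0, -1.0]]
wrist_force: [-0.1, 0.2, 0.0]
grip_width: 0.0006
gripper_force: 0.0
```

```bash
python3 g.py 0.609 0.0995 0.0275
```

```text
8.025 [0.6092 0.1004 0.0682] xhead 89.72 w 0.0006334167129915912 0.06778539832358992
shift cm [-0.09 -0.01  4.07]
```

Call:
drive_tool(moves=[[[0,0,1.5],0,0],[[0,0,1.5],0,0],[[0,0,0.7],0,0],[[0,0,0.3],0,0],[[0,0,0],0,0],[[0.6,0,0],0,0],[[1,0,0],0,0],[[1,0,0],0,0],[[1,0,0],0,0],[[1,0,0],0,0],[[1,0,0],0,0],[[1,0,0],0,0],[[1,0,0],0,0],[[1,0,0],0,0],[[1,0,0],0,0],[[1,0,0],0,0],[[1,0,0],0,0],[[1,0,0],0,0],[[0.4,0,0],0,0],[[0,0,0],0,0]])

```text
t: 10.52
ee_pos: [0.61, 0.2304, 0.0276]
orientation: [[0.005, 1.0, 0.0], [1.0, -0.005, -0.0], [-0.0, 0.0, -1.0]]
wrist_force: [-0.3, 0.3, 1.1]
grip_width: 0.0003
gripper_force: 0.0
```

Run:
```python
from h import *
a=cam('side');b=cam('top')
cv2.imwrite('pics/p3.png',np.hstack([cv2.resize(a['img'][170:370,190:390],(400,400)),cv2.resize(b['img'][120:340,110:330],(400,400))])[:,:,::-1])
```

```text
(no output)
```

View pics/p3.png

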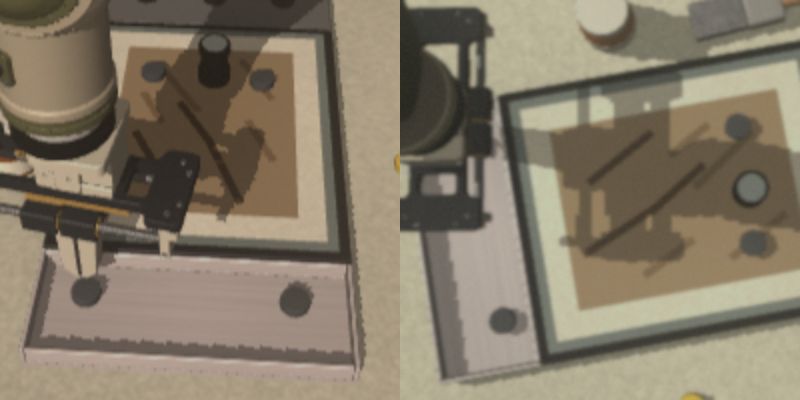

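Weight B is in the tray too (left panel ~(85,292)). Next is weight A.

Call:
drive_tool(moves=[[[0,0,-2],0,0],[[0,0,-3],0,0],[[0,0,-3.5],0,0],[[0,0,0],-0.169,0],[[-3.5,-0.5,0],0,0],[[-3.5,-0.5,0],0,0],[[-3.5,-0.5,0],0,0],[[-3.5,-0.5,0],0,0],[[-3.5,-0.5,0],0,0],[[-3.5,-0.5,0],0,0],[[-3.5,-0.4,0],0,0],[[-3.6,-0.3,0],0,0],[[0,0,0],0,0],[[0,0,2],0,0],[[0,0,2],0,0],[[0,0,0],0,0],[[0,0,0],0,0]])

```text
t: 12.75
ee_pos: [0.6198, -0.0527, 0.0736]
orientation: [[-0.164, 0.987, 0.001], [0.987, 0.164, 0.0], [-0.0, 0.001, -1.0]]
wrist_force: [-0.3, 1.3, 0.5]
grip_width: 0.0007
gripper_force: 0.0
```

```bash
python3 g.py 0.6198 -0.0551 0.0275
```

```text
12.75 [ 0.6198 -0.0527  0.0736] xhead 99.42 w 0.0006676661459499849 0.41965420430549216
shift cm [-0.24 -0.05  4.61]
```

Call:
drive_tool(moves=[[[-0.2,0,1.5],0,0],[[0,0,1.5],0,0],[[0,0,1],0,0],[[0,0,0.6],0,0],[[0,0,0],0,0],[[0.6,0,0],0,0],[[1,0,0],0,0],[[1.2,0,0],0,0],[[1.2,0,0],0,0],[[1.2,0,0],0,0],[[1.2,0,0],0,0],[[1.2,0,0],0,0],[[1.2,0,0],0,0],[[1.2,0,0],0,0],[[1.2,0,0],0,0],[[1.2,0,0],0,0],[[1.2,0,0],0,0],[[1.2,0,0],0,0],[[1.2,0,0],0,0],[[1.2,0,0],0,0]])

```text
t: 15.25
ee_pos: [0.5916, 0.1155, 0.0267]
orientation: [[-0.163, 0.987, 0.0], [0.987, 0.163, 0.0], [0.0, 0.0, -1.0]]
wrist_force: [-0.1, -0.2, 0.7]
grip_width: 0.0001
gripper_force: 0.2
```

Call:
drive_tool(moves=[[[1,0,0],0,0],[[1,0,0],0,0],[[1,0,0],0,0],[[1,0,0],0,0],[[1,0,0],0,0],[[1,0,0],0,0],[[1,0,0],0,0],[[1,0,0],0,0],[[1,0,0],0,0],[[1,0,0],0,0],[[0.7,0,0],0,0],[[0,0,0],0,0],[[0,0,0],0,0]])

```text
t: 16.88
ee_pos: [0.5743, 0.2198, 0.0267]
orientation: [[-0.163, 0.987, 0.0], [0.987, 0.163, -0.0], [-0.0, 0.0, -1.0]]
wrist_force: [0.1, -0.6, 0.2]
grip_width: 0.0002
gripper_force: 0.0
```

```bash
python3 g.py 0.5061 -0.0672 0.0275
python3 - <<'E'
from h import *
a=cam('side');b=cam('top')
cv2.imwrite('pics/p4.png',np.hstack([cv2.resize(a['img'][170:370,190:390],(400,400)),cv2.resize(b['img'][120:340,110:330],(400,400))])[:,:,::-1])
E
```

```text
16.875 [0.5743 0.2198 0.0267] xhead 99.37 w 0.0002470092903336723 0.08568298831595485
shift cm [-27.21 -11.4   -0.08]
```

View pics/p4.png

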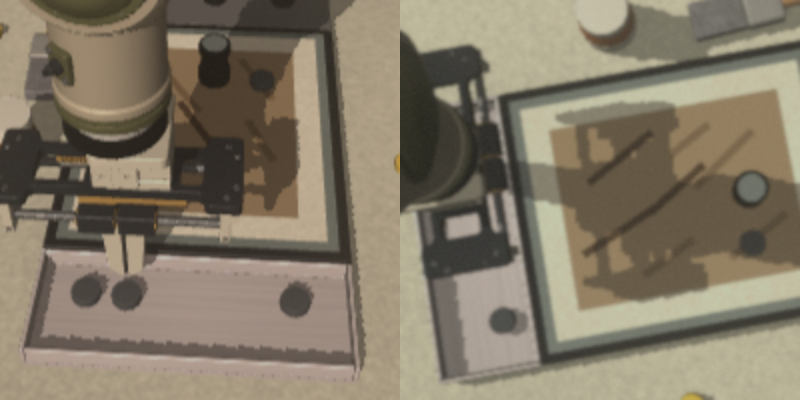

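Three weights are in the tray (left panel (86,291), (127,293), (295,300)), and the loupe has not moved. Last is weight C.

Call:
drive_tool(moves=[[[0,0,-2],0,0],[[0,0,-3],0,0],[[0,0,-3.5],0,0],[[-3,-1.7,0],0,0],[[-3,-1.7,0],0,0],[[-3,-1.7,0],0,0],[[-3,-1.7,0],0,0],[[-3,-1.7,0],0,0],[[-3,-1.6,0],0,0],[[-3,-1.5,0],0,0],[[-3,0,0],0,0],[[-3,0,0],0,0],[[0,0,0],0,0],[[0,0,2],0,0],[[0,0,0],0,0],[[0,0,0],0,0]])

```text
t: 18.98
ee_pos: [0.5039, -0.0646, 0.0923]
orientation: [[-0.164, 0.986, 0.0], [0.986, 0.164, 0.0], [0.0, 0.0, -1.0]]
wrist_force: [0.3, -0.1, 1.2]
grip_width: 0.0006
gripper_force: 0.0
```

```bash
python3 g.py 0.5041 -0.0675 0.0272
```

```text
18.975 [ 0.5039 -0.0646  0.0923] xhead 99.43 w 0.0006166331334228298 0.4974581642284258
shift cm [-0.29 -0.03  6.51]
```

Call:
drive_tool(moves=[[[-0.3,0,2],0,0],[[0,0,2],0,0],[[0,0,1.5],0,0],[[0,0,0.7],0,0],[[0,0,0.3],0,0],[[0,0,0],0,0],[[0.6,0,0],0,0],[[1,0,0],0,0],[[1.2,0,0],0,0],[[1.2,0,0],0,0],[[1.2,0,0],0,0],[[1.2,0,0],0,0],[[1.2,0,0],0,0],[[1.2,0,0],0,0],[[1.2,0,0],0,0],[[1.2,0,0],0,0],[[1.2,0,0],0,0],[[1.2,0,0],0,0],[[1.2,0,0],0,0],[[1.2,0,0],0,0]])

```text
t: 21.48
ee_pos: [0.4781, 0.0906, 0.0266]
orientation: [[-0.163, 0.987, 0.0], [0.987, 0.163, -0.0], [-0.0, 0.0, -1.0]]
wrist_force: [0.3, -0.7, -0.2]
grip_width: 0.0006
gripper_force: 0.2
```

Call:
drive_tool(moves=[[[1,0,0],0,0],[[1,0,0],0,0],[[1,0,0],0,0],[[1,0,0],0,0],[[1,0,0],0,0],[[1,0,0],0,0],[[1,0,0],0,0],[[1,0,0],0,0],[[1,0,0],0,0],[[1,0,0],0,0],[[1,0,0],0,0],[[0.7,0,0],0,0],[[0,0,0],0,0],[[0,0,0],0,0],[[0,0,-2],0,0],[[0,0,-4],0,0],[[0,0,-5],0,0],[[0,0,-5],0,0],[[0,0,0],0,0],[[0,0,0],0,0]])

```text
t: 23.98
ee_pos: [0.4588, 0.2051, 0.1864]
orientation: [[-0.163, 0.987, -0.0], [0.987, 0.163, 0.0], [0.0, -0.0, -1.0]]
wrist_force: [-0.2, 0.6, 0.3]
grip_width: 0.0001
gripper_force: 0.0
```

Run:
```python
from h import *
a=cam('side');b=cam('top')
cv2.imwrite('pics/p5.png',np.hstack([cv2.resize(a['img'][170:370,190:390],(400,400)),cv2.resize(b['img'][120:340,110:330],(400,400))])[:,:,::-1])
Q=cloud(a);m=(Q[...,2]>.060)&(Q[...,2]<.085)&(abs(Q[...,0]-.55)<.05)&(abs(Q[...,1]+.03)<.05)
w=Q[m];print(((w.min(0)+w.max(0))/2).round(4),get_obs()['wrist_force'])
```

```text
[ 0.5516 -0.0305  0.0682] [ 0.38546958  0.45651291 -0.94029543]
```

View pics/p5.png

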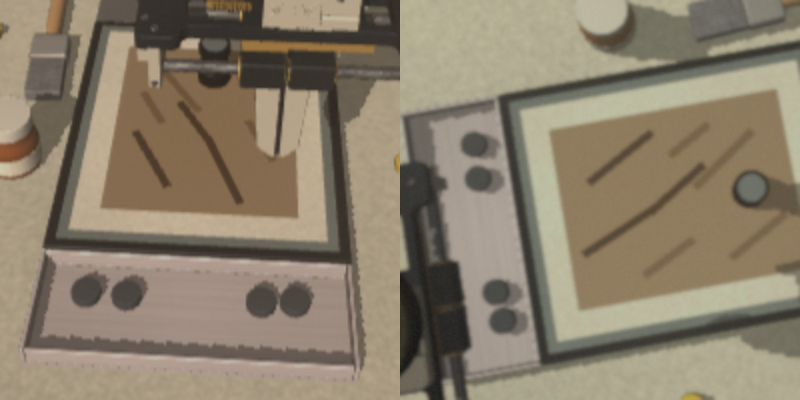

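All four weights lie flat in the tray (left panel (86,291), (127,293), (262,300), (295,300)). The loupe, jar and brush are unmoved, and the arm is clear.

```bash
python3 -c "
from workcell import *
print(job_done())"
```

```text
the job is handed in; nothing more can be done
None
```

All four steel weights were swept off the board into the catch tray in about 24 s, the loupe, jar and brush stayed where they were, and the job is handed in.

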